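# Prop the guard gate open on its stay

## Robot

A 6-joint arm with a two-finger parallel gripper is mounted at the origin on a cart in front of the work surface, level with it; the furniture and walls round the work are solid. World frame = base frame: x ahead of the robot, y to its left, z up, the work surface at z = 0. Lengths are in m, angles in degrees, forces in N, time in s.
With the tool pointing down it reaches from about 0.3 to 0.75 m from the base axis. Payload 8.5 kg.
Tool frame: the origin (TCP) lies at the very end of the fingers, on their centre line; the grasp point (between the pads) lies 19 mm behind it; z points along the fingers, y is the line along which they close (so a half turn about z gives the same grasp; the last joint's range is limited). The gripper opens to 85 mm and grips with 20 to 120 N. Pads are 22 mm wide; open, the fingers measure 114 mm over their backs; the gripper's body (76 mm by 85 mm) begins 54 mm behind the grasp point. The pads swing forward as they close: fully open they stand 13 mm farther back than shut.
Start: joints at [55.044, 21.807, 74.336, -0, 83.858, -12.336], TCP at [0.212, 0.508, 0.231] pointing down, gripper open.
Joint ranges: [-178.18, 178.18], [-50.72, 133.34], [12.68, 142.11], [-81.47, 261.47], [9.98, 163.14], [-165.26, 165.26]. Speed limits (degrees/s): [136.94, 136.94, 180, 180, 180, 180].

## Interface

Orientations are given as a 3x3 rotation matrix whose columns are the frame's x, y, z axes.
In Python, from rig import * gives the robot as it stands. The module is installed in compiled form; this text tells all that it offers.
- The arm moves only by the shell command python3 -m pendant 'ROWS' [OPENING] [FORCE]. ROWS is JSON, a list of rows, each a list of 2 entries, a list of its own where there are three numbers: the shift along the tool's x, y, z as a fraction of full scale, then the turn, a rotation vector about the tool's x, y, z as a fraction of full scale. A call has 1 to 8 rows; each row shifts and turns the commanded pose from where the row before left it, along the tool's axes as they then stand; what a row does not reach is not made up. Full scale, the value 1, is 40 mm for a shift and 5 degrees for a turn. A row lasts 1/8 s, in which the tool goes at most 62.5 mm and 10.7 degrees, less where a joint would pass 70% of its speed; a pose out of reach is approached as far as the arm can. A call with a number of a shift or a turn outside -1 to 1 is refused whole. A call with a gripper value outside its range is refused whole. OPENING is the opening, from 0 (shut) to 1 (fully open), set as the call begins (- or left out, the last holds). The fingers move at their own pace and stop on an object; FORCE is the grip in N (left out, the last holds). Time passes only in rows, so rows that do not move let the fingers close. It gives the time, the measured TCP pose, the force, the opening and the grip force at its end, in the units of the state.
- observe(): the state, without advancing time (a new reading comes with each control period).
- get_image(name): name is "scene" or "top"; returns a dict with "img" (384x512x3 uint8, blue, green, red), "range_z" (384x512 float32, m along the optical axis (not along the pixel's ray), 0 where there is no reading), "camera_matrix" (3x3 intrinsics, pixels), "eye" and "rotation" of the camera in the world. Camera axes: x right, y down, z forward; pixel columns grow to the right and rows downward; lengths in m; the calibration is good to about 2 mm. A picture is of the moment at which its call begins.
- close_job(): hands the job in; it is judged then, once.
Trained networks look in the newest picture that a camera, given by its name, has taken for a name from the list of things; names that differ only in an ending like _2 or _b are one class to them, and where a whole thing is asked for, a point or a joint stands for the part that bears it (a point fixed in the world has none). Each returns a list of dicts, best first, with "conf" (0 to 1); they miss things now and then, are a little off and sometimes report something else, mostly with a low value. They report only what shows in the picture. A call takes as long as a camera call.
- regions_of(camera, query): "mask" (384x512 bool, what is visible of it).
- landmark_of(camera, query): "point" ([x, y, z] in m, in world coordinates, good to about 4 mm: a listed point, or the origin of a listed thing).
The state is a dict: "time_s": time; "q": joint angles; "qvel": joint speeds; "joint_efforts": joint torques, N m; "position": TCP position; "tool_rot": TCP orientation; "ft_force": force on the tool from outside, world axes, zero at the start; "wrist_torque": the same for the moment, N m; "grip_width": finger opening in m; "gripper_force": force on a finger pad.
Only numpy, scipy, OpenCV 4.12 (cv2) and the standard library are available. Lean on these libraries where they do the work, as an engineer would, in place of code of your own. Each camera call takes 0.05 s, during which the arm holds its last target. There are 200 camera calls.

## Task

Prop the small guard gate open at its middle setting: lift the stay bar by the black knob at its end, bring it across so that the gate comes along with it, and drop the middle one of its three holes over the peg on the latch post, so that the bar lies down flat on the post. Then let go.

Things in the scene. Friction and masses are not known exactly. Their poses are not given: they have to be found in the camera images.
- stay_knob (a point): Black round knob, 22 mm thick, 34 mm tall, on the free end of the stay, a flat steel bar 40 wide, 6 thick, 257 long, pivoted on top of the gate. This point: on the knob's axis, 19 above the bar; 105 above the bench at rest. Lifted here by 40 to 50 mm, the bar clears the peg; let go, it sinks level. It swings freely sideways; bar and gate move with under 2 N and stay where left.
- stay_hole (a point): Middle one of the bar's three round holes (26 mm in diameter). This point: its centre at the bar's underside, 80 mm above the bench at rest. Along the bar's centre line from its pivot on the gate: holes at 85, 135 (this one) and 185 mm, knob axis at 225 mm. x axis: along the bar from pivot to knob.
- peg (a point): Upright fixed steel peg, 12 mm thick, 18 mm high, tapered tip, on the flat plate that caps the latch post (at the guard's right end, seen from the robot). This point: middle of its foot, 80 mm above the bench. Fixed axes: x level, to the back of the guard, the side to which the gate opens; y to the gate's hinge; z up.
- gate_hinge (a point): Point on the gate's upright hinge axis, 80 mm above the bench, at the left post, 200 mm from the peg. The gate is a low framed panel, 160 mm long, that swings away from the robot, up to 69 degrees; the stay's pivot on it is 160 mm from this axis. It starts 10 to 25 degrees open; with the middle hole on the peg it is about 42 degrees open.

How it is judged (in metres and radians):
On the way:
1. the stay is lifted until its middle hole is more than 14 mm above its resting height (z of stay_hole in the frame of peg above 0.014 m), for 0.1 s.
At the end, for the whole second after the job is handed in: The middle hole of the stay bar is over the peg (its centre within 13 mm of the peg's axis, seen from above) and the bar is down on the latch post (the hole's underside less than 6 mm above the peg's foot) (horizontal distance between stay_hole and peg below 0.013 m and z of stay_hole in the frame of peg below 0.006 m); the robot touches nothing.
It also fails if it takes over 40 s, if anything falls off the work surface, if the arm or the gripper's body presses on something with over 40 N, if the wrist force passes 120 N, or if a joint passes its speed limit or range.

## Working session

There is one attempt and no reset: what is moved stays moved. The work goes in short steps, Python scripts to look and compute and a shell command to move; the robot and the scene stay as the last step left them, time stands still between calls to the robot, and variables do not carry over. Pictures are saved under pics/ and viewed, at most 10 in all, crops included, and the job is handed in when it is done.

```bash
mkdir -p pics
python3 - <<'E'
from rig import *
import cv2,numpy as np
np.set_printoptions(precision=4,suppress=True)
s=observe();print(s['time_s'],s['position'],np.array(s['tool_rot']),s['grip_width'])
ims=[]
for c in("scene","top"):
    g=get_image(c);ims.append(g["img"]);print(c,g["eye"])
    for n in("stay_knob","stay_hole","peg","gate_hinge"):
        for d in landmark_of(c,n)[:2]:print(n,np.array(d["point"]),round(d["conf"],2))
cv2.imwrite("pics/a.png",cv2.resize(np.vstack(ims),(400,600)) if 0 else cv2.resize(np.hstack(ims),(800,300)))
cv2.imwrite("pics/top.png",ims[1]);cv2.imwrite("pics/scene.png",ims[0])
E
```

```text
0.0 [0.2114 0.5074 0.2307] [[-0.9231  0.3846 -0.0008]
 [ 0.3846  0.9231 -0.0013]
 [ 0.0003 -0.0015 -1.    ]] 0.08522485971091412
scene [ 0.2734 -0.7527  0.554 ]
stay_knob [ 0.4512 -0.0699  0.102 ] 0.9
stay_knob [ 0.6246 -0.1577  0.0806] 0.26
peg [ 0.6247 -0.1547  0.0829] 0.63
gate_hinge [0.6161 0.0467 0.0813] 0.6
top [ 0.5578 -0.1356  0.9664]
stay_knob [ 0.4531 -0.067   0.1069] 0.74
stay_hole [ 0.5385 -0.0809  0.0802] 0.92
peg [ 0.6264 -0.1548  0.0814] 0.6
gate_hinge [0.6194 0.0441 0.0817] 0.89
```

View pics/top.png

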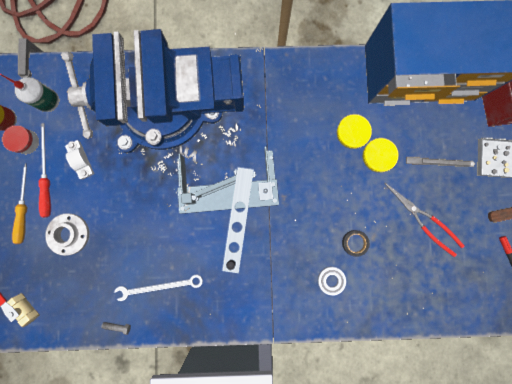

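View pics/scene.png

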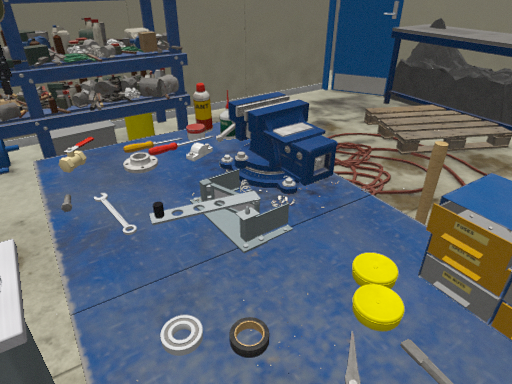

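Top view: the knob is at pixel (231,265), the pivot at about (245,173), the peg at about (265,190) and the hinge at about (185,198). The network points agree with these. The scene view shows the same thing, with the bar pointing toward the robot.

The knob should go to about (0.556, -0.212), with the bar turning about 48° counter-clockwise. First I move above the knob and align the fingers across the bar.

```bash
python3 -m pendant '[[[0,0,0],[0,0,-0.96]],[[0,0,0],[0,0,-0.96]],[[0,0,0],[0,0,-0.96]],[[-0.573,-0.957,0],[0,0,0]],[[-0.573,-0.957,0],[0,0,0]],[[-0.573,-0.957,0],[0,0,0]],[[-0.573,-0.957,0],[0,0,0]],[[-0.573,-0.957,0],[0,0,0]]]' 1 30
python3 -m pendant '[[[-0.573,-0.957,0],[0,0,0]],[[-0.573,-0.957,0],[0,0,0]],[[-0.573,-0.957,0],[0,0,0]],[[-0.573,-0.957,0],[0,0,0]],[[-0.573,-0.957,0],[0,0,0]],[[-0.573,-0.957,0],[0,0,0]],[[-0.573,-0.957,0],[0,0,0]],[[-0.573,-0.957,0],[0,0,0]]]'
python3 -m pendant '[[[-0.573,-0.957,0],[0,0,0]],[[0,0,0],[0,0,0]],[[0,0,0],[0,0,0]]]'
cat > g.py <<'E'
from rig import *
import numpy as np
np.set_printoptions(precision=4,suppress=True)
def look():
    s=observe();print(s['time_s'],s['position'],'\n',np.array(s['tool_rot']),s['q'],s['grip_width'],s['ft_force'])
    for c in("scene","top"):
        get_image(c)
        for n in("stay_knob","stay_hole","peg","gate_hinge"):
            for d in landmark_of(c,n)[:1]:print(c,n,np.array(d["point"]),round(d["conf"],2))
    return s
def togo(s,p): print("rows xyz units",np.array(s['tool_rot']).T@(np.array(p)-s['position'])/.04)
E
python3 -c "
from g import *
s=look();togo(s,[.4522,-.0685,.092])"
```

```text
time_s: 1.5
position: [0.2979, 0.3006, 0.2315]
tool_rot: [[-0.99, 0.143, 0.0], [0.143, 0.99, 0.0], [-0.0, 0.0, -1.0]]
ft_force: [0.9, 0.1, 0.6]
grip_width: 0.0851
gripper_force: 0.0
time_s: 2.5
position: [0.4357, -0.029, 0.2315]
tool_rot: [[-0.99, 0.143, 0.0], [0.143, 0.99, -0.0], [-0.0, -0.0, -1.0]]
ft_force: [0.2, 1.0, 1.1]
grip_width: 0.0855
gripper_force: 0.0
time_s: 2.88
position: [0.4522, -0.0682, 0.2312]
tool_rot: [[-0.99, 0.143, -0.0], [0.143, 0.99, 0.0], [0.0, 0.0, -1.0]]
ft_force: [0.5, 0.1, 0.7]
grip_width: 0.0856
gripper_force: 0.0
2.875 [ 0.4522 -0.0682  0.2312] 
 [[-0.9897  0.1431 -0.0004]
 [ 0.1431  0.9897  0.0004]
 [ 0.0005  0.0003 -1.    ]] [ -23.4762   12.4934   88.1018    0.0119   79.4359 -105.2499] 0.08555703872291723 [0.4788 0.1245 0.7498]
scene stay_knob [ 0.4499 -0.0663  0.1015] 0.57
scene stay_hole [ 0.5374 -0.0801  0.0759] 0.97
scene peg [ 0.6271 -0.1541  0.0831] 0.71
scene gate_hinge [0.6137 0.0437 0.0821] 0.84
top stay_knob [ 0.4517 -0.0646  0.1059] 0.72
top stay_hole [ 0.5371 -0.0793  0.0797] 0.85
top peg [ 0.6245 -0.1501  0.0803] 0.77
top gate_hinge [0.6177 0.0447 0.082 ] 0.91
rows xyz units [-0.0031 -0.0078  3.4809]
```

The last joint would end near its limit this way, so I make a half turn to get the same grasp with more room.

```bash
python3 -m pendant '[[[0,0,0],[0,0,1]],[[0,0,0],[0,0,1]],[[0,0,0],[0,0,1]],[[0,0,0],[0,0,1]],[[0,0,0],[0,0,1]],[[0,0,0],[0,0,1]],[[0,0,0],[0,0,1]],[[0,0,0],[0,0,1]]]' >/dev/null
python3 -m pendant '[[[0,0,0],[0,0,1]],[[0,0,0],[0,0,1]],[[0,0,0],[0,0,1]],[[0,0,0],[0,0,1]],[[0,0,0],[0,0,1]],[[0,0,0],[0,0,1]],[[0,0,0],[0,0,1]],[[0,0,0],[0,0,1]]]' >/dev/null
python3 -m pendant '[[[0,0,0],[0,0,1]],[[0,0,0],[0,0,1]],[[0,0,0],[0,0,1]],[[0,0,0],[0,0,1]],[[0,0,0],[0,0,1]],[[0,0,0],[0,0,1]],[[0,0,0],[0,0,1]],[[0,0,0],[0,0,1]]]' >/dev/null
python3 -m pendant '[[[0,0,0],[0,0,1]],[[0,0,0],[0,0,1]],[[0,0,0],[0,0,1]],[[0,0,0],[0,0,1]],[[0,0,0],[0,0,1]],[[0,0,0],[0,0,1]],[[0,0,0],[0,0,1]],[[0,0,0],[0,0,1]]]' >/dev/null
python3 -m pendant '[[[0,0,0.3],[0,0,1]],[[0,0,0.3],[0,0,1]],[[0,0,0.3],[0,0,1]],[[0,0,0.3],[0,0,1]],[[0,0,0],[0,0,0]]]'
python3 -c "
from g import *
s=observe();print(s['q']);togo(s,[.4518,-.0670,.092])"
```

```text
time_s: 8.0
position: [0.4522, -0.0685, 0.1828]
tool_rot: [[0.99, -0.142, -0.002], [-0.142, -0.99, 0.001], [-0.002, -0.0, -1.0]]
ft_force: [-0.1, 0.3, 0.2]
grip_width: 0.0851
gripper_force: 0.0
[-23.498   15.2917  92.9972   0.0005  71.8074  74.6776]
rows xyz units [-0.0108 -0.0339  2.2701]
```

```bash
python3 -m pendant '[[[0,-0.035,0.5],[0,0,0]],[[0,0,0.5],[0,0,0]],[[0,0,0.5],[0,0,0]],[[0,0,0.5],[0,0,0]],[[0,0,0.25],[0,0,0]],[[0,0,0],[0,0,0]]]' 1 30
python3 -m pendant '[[[0,0,0],[0,0,0]],[[0,0,0],[0,0,0]],[[0,0,0],[0,0,0]],[[0,0,0],[0,0,0]],[[0,0,0],[0,0,0]],[[0,0,0],[0,0,0]],[[0,0,0],[0,0,0]],[[0,0,0],[0,0,0]]]' 0 30
```

```text
time_s: 8.75
position: [0.4528, -0.0672, 0.0934]
tool_rot: [[0.99, -0.142, -0.0], [-0.142, -0.99, 0.0], [-0.0, -0.0, -1.0]]
ft_force: [-0.3, -0.3, -0.5]
grip_width: 0.0853
gripper_force: 0.0
time_s: 9.75
position: [0.4527, -0.0672, 0.0933]
tool_rot: [[0.99, -0.143, 0.0], [-0.143, -0.99, -0.0], [0.0, 0.0, -1.0]]
ft_force: [0.6, -0.4, 0.2]
grip_width: 0.0207
gripper_force: 31.1
```

```bash
python3 -m pendant '[[[0.02,0,-0.3],[0,0,0]],[[0.04,0,-0.3],[0,0,0]],[[0.06,0,-0.3],[0,0,0]],[[0.08,0,-0.28],[0,0,0]],[[0,0,0],[0,0,0]],[[0,0,0],[0,0,0]]]'
python3 - <<'E'
from g import *
s=look()
import cv2
cv2.imwrite("pics/l.png",get_image("scene")["img"][130:290,60:360])
H=np.array([.6165,.045]);P=np.array([.6257,-.1538]);L=.225
from math import *
K0=s['position'][:2]
# two-link path: interpolate gate angle and bar angle
def ik(K,l):
    v=K-H;d=np.hypot(*v);a=atan2(v[1],v[0]);b=acos((.16**2+d*d-l*l)/(.32*d));return a+b
def pt(t,b,l):return H+.16*np.array([cos(t),sin(t)])+l*np.array([cos(b),sin(b)])
l0=.217
t0=ik(K0,l0);A=pt(t0,0,0);b0=atan2(*(K0-A)[::-1])%(2*pi)
t1=ik(P,.135);A=pt(t1,0,0);b1=atan2(*(P-A)[::-1])%(2*pi)
print(np.degrees([t0,t1,b0,b1]),pt(t1,b1,.225))
R=np.array(s['tool_rot']);p=np.array(s['position'][:2]);yaw=atan2(R[1,0],R[0,0])
for i in range(1,13):
    f=i/12;q=pt(t0+f*(t1-t0),b0+f*(b1-b0),l0);dy=(b1-b0)/12
    c,sn=cos(yaw),sin(yaw);d=q-p
    # translate in tool axes x=(c,s), y=(s,-c)
    print(np.round([ (c*d[0]+sn*d[1])/.04,(sn*d[0]-c*d[1])/.04, -degrees(dy)/5],3),q);p=q;yaw+=dy
E
```

```text
time_s: 10.5
position: [0.4606, -0.0684, 0.1404]
tool_rot: [[0.99, -0.143, 0.0], [-0.143, -0.99, -0.0], [0.0, 0.0, -1.0]]
ft_force: [0.6, -0.1, -0.7]
grip_width: 0.0207
gripper_force: 31.3
10.5 [ 0.4606 -0.0684  0.1404] 
 [[ 0.9897 -0.1431  0.    ]
 [-0.1431 -0.9897 -0.    ]
 [ 0.      0.     -1.    ]] [-23.0609  18.9935  95.688   -0.0012  65.3156  75.1646] 0.020736776889719494 [ 0.6126 -0.054  -0.676 ]
scene stay_knob [ 0.4562 -0.068   0.149 ] 0.92
scene stay_hole [ 0.5347 -0.0843  0.1063] 0.77
scene peg [ 0.6258 -0.1533  0.0834] 0.79
scene gate_hinge [0.6145 0.046  0.0823] 0.78
top stay_knob [ 0.4577 -0.0677  0.1507] 0.73
top stay_hole [ 0.5396 -0.0827  0.1069] 0.58
top peg [ 0.6276 -0.1535  0.0771] 0.66
top gate_hinge [0.617  0.0454 0.0808] 0.85
[-68.6982 -44.888  170.5345 219.5075] [ 0.5563 -0.2111]
[ 0.125  0.316 -0.816] [ 0.4637 -0.0816]
[ 0.127  0.32  -0.816] [ 0.4679 -0.0948]
[ 0.13   0.325 -0.816] [ 0.473  -0.1078]
[ 0.132  0.329 -0.816] [ 0.4792 -0.1205]
[ 0.134  0.334 -0.816] [ 0.4864 -0.133 ]
[ 0.136  0.339 -0.816] [ 0.4945 -0.1451]
[ 0.137  0.344 -0.816] [ 0.5037 -0.1568]
[ 0.139  0.348 -0.816] [ 0.5137 -0.1679]
[ 0.14   0.353 -0.816] [ 0.5246 -0.1785]
[ 0.141  0.358 -0.816] [ 0.5364 -0.1884]
[ 0.142  0.363 -0.816] [ 0.5491 -0.1976]
[ 0.143  0.368 -0.816] [ 0.5624 -0.206 ]
```

View pics/l.png

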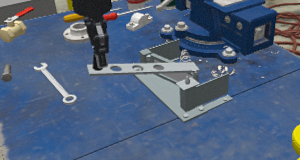

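The knob is held (crop pixel (100,40)) and the bar is raised, with the hole about 26 mm up. Now I swing it across in an arc, turning the tool with the bar.

```bash
python3 -m pendant '[[[0.125,0.316,0],[0,0,-0.816]],[[0.127,0.32,0],[0,0,-0.816]],[[0.13,0.325,0],[0,0,-0.816]],[[0.132,0.329,0],[0,0,-0.816]],[[0.134,0.334,0],[0,0,-0.816]],[[0.136,0.339,0],[0,0,-0.816]]]'
python3 -m pendant '[[[0.137,0.344,0],[0,0,-0.816]],[[0.139,0.348,0],[0,0,-0.816]],[[0.14,0.353,0],[0,0,-0.816]],[[0.141,0.358,0],[0,0,-0.816]],[[0.142,0.363,0],[0,0,-0.816]],[[0.143,0.368,0],[0,0,-0.816]],[[0,0,0],[0,0,0]],[[0,0,0],[0,0,0]]]'
python3 - <<'E'
from g import *
s=look()
import cv2
cv2.imwrite("pics/m.png",np.hstack([cv2.resize(get_image(c)["img"][r],(400,400)) for c,r in(("scene",np.s_[130:290,120:280]),("top",np.s_[120:280,170:330]))]))
togo(s,[.5563,-.2115,.0935])
E
```

```text
time_s: 11.8
position: [0.4946, -0.1453, 0.1404]
tool_rot: [[0.959, 0.283, -0.001], [0.283, -0.959, 0.0], [-0.001, -0.001, -1.0]]
ft_force: [-0.6, 0.8, -0.6]
grip_width: 0.0212
gripper_force: 31.3
time_s: 12.8
position: [0.5619, -0.2054, 0.1403]
tool_rot: [[0.758, 0.652, -0.001], [0.652, -0.758, 0.001], [-0.0, -0.001, -1.0]]
ft_force: [-0.8, 1.5, -2.1]
grip_width: 0.021
gripper_force: 31.3
12.8 [ 0.5619 -0.2054  0.1403] 
 [[ 0.7583  0.6519 -0.001 ]
 [ 0.6519 -0.7583  0.0006]
 [-0.0004 -0.0011 -1.    ]] [-31.3997  30.9635  74.5151  -0.002   74.5874  17.9168] 0.02104641948197246 [-0.7716  1.4649 -2.0627]
scene stay_knob [ 0.5575 -0.2113  0.1456] 0.9
scene stay_hole [ 0.6212 -0.1542  0.103 ] 0.95
scene peg [ 0.6253 -0.1544  0.0843] 0.87
scene gate_hinge [0.6143 0.0469 0.0777] 0.56
top stay_knob [0.6192 0.0433 0.0805] 0.2
top stay_hole [ 0.6258 -0.1534  0.1081] 0.65
top peg [ 0.6248 -0.152   0.0787] 0.73
top gate_hinge [0.6172 0.0457 0.0813] 0.84
rows xyz units [-0.2065  0.0261  1.1695]
```

View pics/m.png

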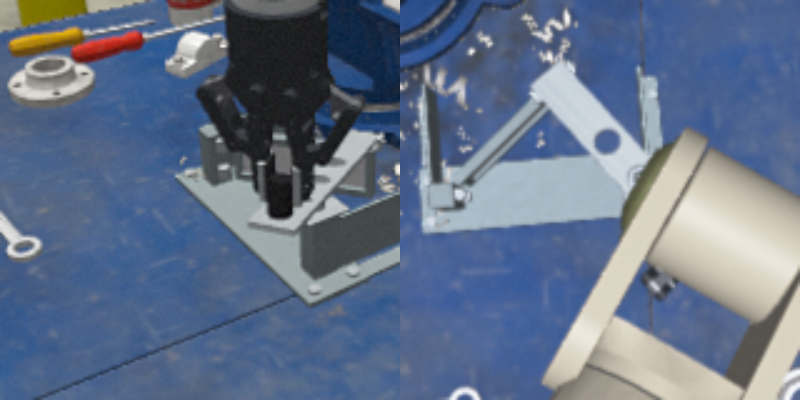

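The scene crop shows the knob in the fingers at (280,195). The top crop shows the gate opened to the elbow at (555,75), with the peg hidden under the wrist at about (640,170). The networks put the hole within about 4 mm of the peg, so I lower along the arc.

```bash
python3 -m pendant '[[[-0.07,0.01,0.2],[0,0,0]],[[-0.06,0.01,0.2],[0,0,0]],[[-0.04,0.01,0.2],[0,0,0]],[[0,0,0],[0,0,0]]]'
python3 -m pendant '[[[-0.02,0,0.2],[0,0,0]],[[-0.02,0,0.2],[0,0,0]],[[0,0,0.15],[0,0,0]],[[0,0,0],[0,0,0]]]'
python3 - <<'E'
from g import *
s=look()
E
```

```text
time_s: 13.9
position: [0.558, -0.2114, 0.1158]
tool_rot: [[0.758, 0.652, -0.001], [0.652, -0.758, 0.0], [-0.0, -0.001, -1.0]]
ft_force: [-0.1, -0.7, 0.2]
grip_width: 0.0207
gripper_force: 31.2
time_s: 14.4
position: [0.5568, -0.2121, 0.0941]
tool_rot: [[0.758, 0.653, -0.001], [0.653, -0.758, 0.0], [-0.0, -0.001, -1.0]]
ft_force: [0.1, 0.6, 0.9]
grip_width: 0.0209
gripper_force: 30.9
14.4 [ 0.5568 -0.2121  0.0941] 
 [[ 0.7576  0.6527 -0.0006]
 [ 0.6527 -0.7576  0.0004]
 [-0.0002 -0.0007 -1.    ]] [-32.2297  33.5696  78.2522   0.001   68.2224  17.0214] 0.020924797635987945 [0.1161 0.5678 0.8983]
scene stay_knob [ 0.5545 -0.2167  0.1007] 0.9
scene stay_hole [ 0.6228 -0.1559  0.0787] 0.7
scene peg [ 0.6246 -0.1568  0.0804] 0.56
scene gate_hinge [0.6146 0.0431 0.0821] 0.89
top stay_hole [ 0.6223 -0.1568  0.0805] 0.75
top peg [ 0.6275 -0.1517  0.0777] 0.77
top gate_hinge [0.6181 0.0463 0.0768] 0.8
```

It is down with no force on the wrist. I release, retreat and check.

```bash
python3 -m pendant '[[[0,0,0],[0,0,0]],[[0,0,0],[0,0,0]],[[0,0,0],[0,0,0]],[[0,0,0],[0,0,0]],[[0,0,0],[0,0,0]]]' 0.6
python3 -m pendant '[[[0,0,-0.5],[0,0,0]],[[0,0,-0.7],[0,0,0]],[[0,0,-1],[0,0,0]],[[-1,0,-1],[0,0,0]],[[-1,0,0],[0,0,0]],[[-1,0,0],[0,0,0]],[[-1,0,0],[0,0,0]],[[0,0,0],[0,0,0]]]'
python3 - <<'E'
from g import *
s=look()
import cv2
cv2.imwrite("pics/z.png",np.hstack([cv2.resize(get_image(c)["img"][r],(400,400)) for c,r in(("scene",np.s_[150:270,160:280]),("top",np.s_[150:270,200:320]))]))
E
```

```text
time_s: 15.52
position: [0.5569, -0.2123, 0.0945]
tool_rot: [[0.758, 0.653, 0.0], [0.653, -0.758, -0.0], [-0.0, 0.0, -1.0]]
ft_force: [-0.8, 0.0, -0.4]
grip_width: 0.0514
gripper_force: 0.0
time_s: 16.52
position: [0.4342, -0.3181, 0.2227]
tool_rot: [[0.76, 0.65, -0.0], [0.65, -0.76, -0.0], [-0.0, 0.0, -1.0]]
ft_force: [0.5, 0.8, 0.1]
grip_width: 0.0516
gripper_force: 0.0
16.525 [ 0.4342 -0.3181  0.2227] 
 [[ 0.7598  0.6502 -0.0002]
 [ 0.6502 -0.7598 -0.0003]
 [-0.0003  0.0001 -1.    ]] [-48.8244  21.0005  77.0927  -0.0163  81.9014   0.6235] 0.0516269793261255 [0.4749 0.8314 0.1154]
scene stay_knob [ 0.5552 -0.2159  0.1014] 0.92
scene stay_hole [ 0.6251 -0.1537  0.0785] 0.76
scene peg [ 0.6273 -0.1571  0.0832] 0.64
scene gate_hinge [0.6118 0.0428 0.0828] 0.87
top stay_knob [ 0.5586 -0.2153  0.1061] 0.83
top stay_hole [ 0.6237 -0.1562  0.08  ] 0.64
top peg [ 0.6268 -0.1524  0.0774] 0.71
top gate_hinge [0.6202 0.0436 0.0821] 0.75
```

View pics/z.png

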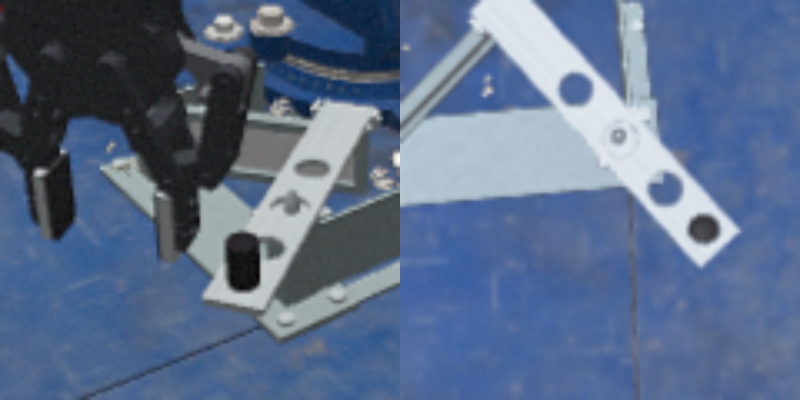

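The peg stands inside the middle hole (top crop, pixel (620,135)), the bar lies flat and the gripper is clear.

```bash
python3 -c "
from rig import *
print(close_job())"
```

```text
the job is handed in; nothing more can be done
None
```

The gate is propped open at its middle setting: the middle hole is over the peg, the bar is flat on the latch post, the gripper is clear, and the job was handed in at about 17 s (no verdict was returned).

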